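Walk the loaded cool box up to its stop bar

TASK

The loaded cool box is too heavy to carry, so walk it across the desk, away from the robot, by pushing its two near corners in turn: the left one first, then the right, then the left again and so on, each of these first three pushes swinging the box until the pushed side leads the other by 1.5 to 3 cm (measured against the stop bar's direction). Carry on until the box rests snug against the stop bar, both its far corners close up to the bar and within the bar's length. Keep the box flat on the desk and leave the jar, the carton and the tray where they are.

Things in the scene. Friction and masses are not known exactly. Their poses are not given: they have to be found in the camera images.
- coolbox: low grey lidded box 150 (x) by 210 (y) by 100 mm high, about 1.3 kg, nothing to grasp. Origin: centre of its underside, x to its far face, y to its left. A black rubber bumper foot, 45 mm high, has the full outline; the shell above is set back 8 mm (lid 6). Push low, on the bumper: pushed near one end it turns about a point roughly 100 mm past its centre, so it advances as it swings. Slides at 9 to 19 N, stays where left.
- near_left (a point): the box's near left upright edge (-75, +105 mm from the box's origin), 35 mm up, on the bumper; its x axis is level and bisects the corner, pointing into the box (45 degrees to the right of the box's x)
- near_right (a point): the box's near right upright edge (-75, -105 mm), 35 mm up; its x axis is level and bisects the corner, pointing into the box (45 degrees to the left of the box's x)
- far_left (a point): the box's far left edge (+75, +105 mm), 14 mm up
- far_right (a point): the box's far right edge (+75, -105 mm), 14 mm up
- stop: aluminium angle bar screwed to the desk beyond the box, 300 mm long (y), 28 mm high, 54 mm deep. Origin on the desk at the middle of its near face, which the box must meet; x points away from the robot, square to that face, y along the bar to the left. The box starts 100 to 135 mm short of it, within 20 mm of its middle, square or with its right side up to 5 degrees ahead.
- jar: amber jar, 44 mm across, 65 mm high, origin under its centre; stands beside the box's way, leave it
- carton: closed paper carton 60 by 90 by 50 mm, origin under its centre; stands beside the box's way, leave it
- tray: open steel tray 140 by 100 by 25 mm, origin under its centre; stands beside the box's way, leave it

How it is judged:
On the way, in this order (a step that is already met when the one before it is completed fails the run):
1. the box is swung with its left side ahead of its right by at least 3 degrees (about 10 mm across its width) (angle between the x axis of near_left and the x axis of stop, either way round above 0.835 rad), for 0.1 s.
2. then swung with its right side ahead by at least 3 degrees (angle between the x axis of near_right and the x axis of stop, either way round above 0.835 rad), for 0.1 s.
3. then swung with its left side ahead again by at least 3 degrees (angle between the x axis of near_left and the x axis of stop, either way round above 0.835 rad), for 0.1 s.
At the end, for the whole second after the job is handed in: both far corners of the cool box are within 10 mm of the stop bar's near face and within the bar's 300 mm length; the box is flat on the desk, on the near side of the bar, and at rest (x of each of far_left, far_right in the frame of stop above -0.01 m and y of far_left in the frame of stop between -0.15 and 0.15 m and y of far_right in the frame of stop between -0.15 and 0.15 m and x of coolbox in the frame of stop below -0.05 m and angle between coolbox's own z axis and vertical below 0.05 rad and height (world z) of coolbox below 0.006 m and linear speed of coolbox below 0.01 m/s); the robot touches nothing.
It fails at once if the cool box is tipped by more than 9 degrees or lifted 15 mm off the desk (angle between coolbox's own z axis and vertical above 0.16 rad or height (world z) of coolbox above 0.015 m).
It fails at once if the jar is moved by more than 30 mm (distance of jar from where it was at the start of the episode above 0.03 m).
It fails at once if the carton is moved by more than 30 mm (distance of carton from where it was at the start of the episode above 0.03 m).
It fails at once if the steel tray is moved by more than 30 mm (distance of tray from where it was at the start of the episode above 0.03 m).
It also fails if it takes over 64 s, if anything falls off the work surface, if the arm or the gripper's body presses on something with over 40 N, if the wrist force passes 120 N, or if a joint passes its speed limit or range.

ROBOT

A 6-joint arm with a two-finger parallel gripper is mounted at the origin on the work surface. World frame = base frame: x ahead of the robot, y to its left, z up, the work surface at z = 0. Lengths are in m, angles in rad, forces in N, time in s.
With the tool pointing down it reaches from about 0.325 to 0.75 m from the base axis. Payload 7.6 kg.
Tool frame: the origin (TCP) lies on the centre line of the jaws, within the pads' length; the fingertips stand 11 mm ahead of it and the grasp point (between the pads) lies 8 mm behind it (arm.nose_length is the distance from the TCP to the fingertips, in m); z points along the fingers, y is the direction in which the jaws open and shut (so a half turn about z gives the same grasp; the last joint's range is limited). The gripper opens to 85 mm and grips with 20 to 120 N. Pads are 22 mm wide; open, the fingers measure 114 mm over their backs; the gripper's body (76 mm by 85 mm) begins 54 mm behind the grasp point. The pads swing forward as they close: fully open they stand 13 mm farther back than shut.
Start: joints at [1.052, 0.052, 1.401, -0, 1.689, -0.07], TCP at [0.228, 0.473, 0.242] pointing down, gripper open.
Joint ranges: [-2.9, 2.9], [-0.91, 2.17], [0.12, 2.37], [-1.06, 4.2], [0.26, 2.73], [-2.93, 2.93]. Speed limits (rad/s): [2.57, 2.57, 3.01, 3.14, 3.14, 3.14].

INTERFACE

Orientations are given as a rotation vector (axis times angle).
In Python, from cell import arm gives the robot as it stands. The module is installed in compiled form; this text tells all that it offers.
- The arm moves only by the shell command python3 -m inch 'ROWS'. ROWS is JSON, a list of rows, each a list of 3 entries, a list of its own where there are three numbers: the shift along the tool's x, y, z in mm, then the turn about the tool's z in rad, then the opening, from 0 (shut) to 1 (fully open). A call has 1 to 10 rows; each row shifts and turns the commanded pose from where the row before left it, along the tool's axes as they then stand; what a row does not reach is not made up. A row lasts 1/8 s, in which the tool goes at most 62.5 mm and 10.7 degrees, less where a joint would pass 70% of its speed; a pose out of reach is approached as far as the arm can. A call is refused whole if a number of a shift passes 62.5 or a number of a turn 0.188, either way. A call with a gripper value outside its range is refused whole. The fingers move at their own pace and stop on an object; the grip force is fixed at half the most. Time passes only in rows, so rows that do not move let the fingers close. It gives the time, the measured TCP pose, the force and the opening at its end, in the units of the state.
- arm.read_state(): the state, without advancing time (a new reading comes with each control period).
- arm.capture(name): name is "scene" or "top" or "wrist"; returns (picture, depth): 384x512x3 uint8, red, green, blue; 384x512 float32, m along the optical axis (not along the pixel's ray), 0 where there is no reading.
- arm.get_calibration(name): a dict with "fov_y" (degrees; the focal length in pixels is half the picture's height over the tangent of half this angle, whatever the lens; pixels are square), "cx", "cy" (the principal point, pixels), "cam_to_world" (4x4, takes a point from camera to world coordinates). Camera axes: x right, y down, z forward; pixel columns grow to the right and rows downward; lengths in m; the calibration is good to about 2 mm. The wrist camera is an equidistant fisheye: a pixel r from the principal point sees the ray r / f radians off the axis. A picture is of the moment at which its call begins: read the wrist's pose just before it. get_calibration takes no time and is no camera call; for the wrist camera it gives the pose at the moment of the call.
- arm.sign_off(): hands the job in, once; it reports no verdict.
The state is a dict: "time_s": time; "qpos": joint angles; "joint_vel": joint speeds; "joint_torque": joint torques, N m; "tool_pos": TCP position; "tool_rot": TCP orientation; "ft_force": force on the tool from outside, world axes, zero at the start; "wrist_torque": the same for the moment, N m; "gripper_width": finger opening in m.
Only numpy, scipy, OpenCV 4.12 (cv2) and the standard library are available. Lean on these libraries where they do the work, as an engineer would, in place of code of your own. Each camera call takes 0.05 s, during which the arm holds its last target.

## Working session

There is one attempt and no reset: what is moved stays moved. The work goes in short steps, Python scripts to look and compute and a shell command to move; the robot and the scene stay as the last step left them, time stands still between calls to the robot, and variables do not carry over. Pictures are saved under pics/ and viewed, and the job is handed in when it is done.

```bash
mkdir -p pics; ls
cat > h.py <<'E'
import numpy as np, cv2
from cell import arm
def grab(n,fn=None):
    c=arm.get_calibration(n); im,d=arm.capture(n)
    if fn: cv2.imwrite('pics/'+fn,im[:,:,::-1])
    return im,d,c
def world(d,c):
    f=192/np.tan(np.radians(c['fov_y'])/2)
    v,u=np.mgrid[:384,:512]
    P=np.stack([(u-c['cx'])/f*d,(v-c['cy'])/f*d,d],-1)
    T=np.array(c['cam_to_world']); return P@T[:3,:3].T+T[:3,3]
E
python3 - <<'E'
from h import *
for n in('top','scene'):
    im,d,c=grab(n,n+'0.png'); print(n,c['fov_y'],c['cx'],c['cy'],np.round(c['cam_to_world'],3).tolist())
    np.savez(n+'0.npz',im=im,d=d)
s=arm.read_state();print(s['time_s'],s['tool_pos'],s['tool_rot'],arm.nose_length,s['gripper_width'])
E
```

```text
pics
top 50.23457474949744 258.2366250537625 187.09474946844162 [[0.001, -0.976, 0.219, 0.397], [-1.0, -0.001, 0.004, 0.017], [-0.003, -0.219, -0.976, 0.999], [0.0, 0.0, 0.0, 1.0]]
scene 43.410441337817 247.4334962300381 195.01830994467215 [[0.88, 0.373, -0.294, 0.968], [0.475, -0.702, 0.531, -0.64], [-0.008, -0.607, -0.795, 1.048], [0.0, 0.0, 0.0, 1.0]]
0.1 [0.22765474 0.47279557 0.24157345] [-6.98969114e-01 -3.06246166e+00  2.07774878e-03] 0.011 0.08570398266191166
```

View pics/top0.png

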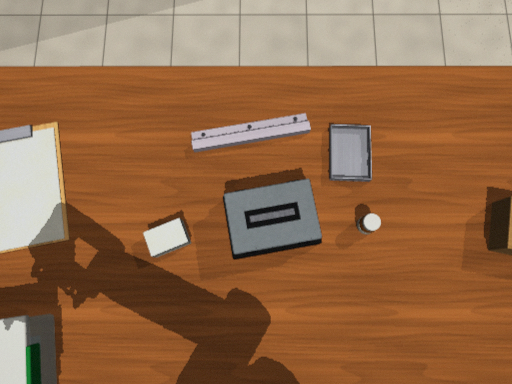

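View pics/scene0.png

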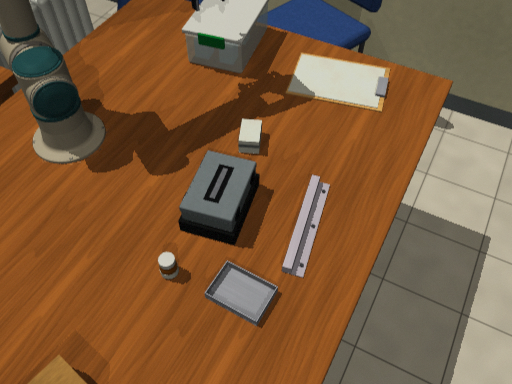

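```bash
cat >> h.py <<'E'
def rect(P,m):
    m=cv2.morphologyEx(m.astype(np.uint8),cv2.MORPH_OPEN,np.ones((3,3)))
    n,l,st,ce=cv2.connectedComponentsWithStats(m)
    if n<2: return None
    k=1+np.argmax(st[1:,4]); q=P[l==k]
    r=cv2.minAreaRect(q[:,:2].astype(np.float32)*1000); b=cv2.boxPoints(r)
    return r,b,np.median(q[:,2]),st[k]
def lid(P,lo=.09,hi=.108):
    X,Y,Z=P[...,0],P[...,1],P[...,2]
    return rect(P,(Z>lo)&(Z<hi)&(X>.3)&(X<.8)&(abs(Y)<.25))
E
python3 - <<'E'
from h import *
for n in('top','scene'):
    z=np.load(n+'0.npz'); c=arm.get_calibration(n); P=world(z['d'],c); im=z['im']
    X,Y,Z=P[...,0],P[...,1],P[...,2]
    print(n,'desk z',np.median(Z[(abs(Z)<.02)]))
    print('lid',lid(P))
    print('bar',rect(P,(Z>.005)&(Z<.04)&(X>.5)&(X<.78)&(Y>-.12)&(Y<.22)&(im.min(-1)>90)))
    print('bartop',rect(P,(Z>.02)&(Z<.04)&(X>.5)&(X<.78)&(Y>-.12)&(Y<.22)))
    print('carton',rect(P,(Z>.03)&(Z<.07)&(X>.3)&(X<.6)&(Y>.14)&(Y<.35)))
    print('tray',rect(P,(Z>.012)&(Z<.04)&(X>.4)&(X<.7)&(Y>-.35)&(Y<-.12)))
    print('jar',rect(P,(Z>.05)&(Z<.08)&(X>.3)&(X<.6)&(Y>-.35)&(Y<-.16)))
    print('foot',rect(P,(Z>.03)&(Z<.055)&(X>.3)&(X<.7)&(abs(Y)<.14)))
E
```

```text
top desk z 0.0016667537531668275
lid (((534.7315063476562, -10.929008483886719), (141.94549560546875, 197.92872619628906), 10.460334777832031), array([[ 446.9708 ,   73.5052 ],
       [ 482.90573, -121.13411],
       [ 622.4922 ,  -95.36322],
       [ 586.55725,   99.27609]], dtype=float32), np.float64(0.1016006162506159), array([ 224,  179,   98,   76, 5501], dtype=int32))
bar (((754.841064453125, 39.62816619873047), (38.78327941894531, 298.37322998046875), 9.908202171325684), array([[ 710.0681 ,  183.25291],
       [ 761.4092 , -110.67001],
       [ 799.614  , -103.99658],
       [ 748.27295,  189.92635]], dtype=float32), np.float64(0.029332087131856588), array([ 192,  123,  119,   27, 1120], dtype=int32))
bartop (((748.2174682617188, 38.529685974121094), (26.10995101928711, 298.4523010253906), 10.062678337097168), array([[ 709.28973 ,  183.17929 ],
       [ 761.43695 , -110.681984],
       [ 787.1452  , -106.11992 ],
       [ 734.998   ,  187.74136 ]], dtype=float32), np.float64(0.029287220385061596), array([ 192,  123,  119,   28, 1175], dtype=int32))
carton (((491.7833557128906,
[... 3016 characters left out ...]
3], dtype=int32))
jar (((527.9708251953125, -238.88706970214844), (38.92021179199219, 39.6504020690918), 11.72646713256836), array([[ 504.88757, -223.43071],
       [ 512.94617, -262.25357],
       [ 551.0541 , -254.34343],
       [ 542.9955 , -215.52057]], dtype=float32), np.float64(0.06551826957267837), array([158, 252,  18,  18, 249], dtype=int32))
foot (((539.0321044921875, -11.369522094726562), (148.77157592773438, 211.0902862548828), 9.936426162719727), array([[ 447.5497  ,   79.75676 ],
       [ 483.97452 , -128.16714 ],
       [ 630.5145  , -102.495804],
       [ 594.0897  ,  105.4281  ]], dtype=float32), np.float64(0.04533141637434146), array([179, 174,  80,  66, 771], dtype=int32))
```

```bash
python3 -m inch '[[[0,0,0],-0.156,0],[[0,0,0],-0.156,0],[[0,0,0],-0.156,0],[[0,0,0],-0.155,0]]'
cat >> h.py <<'E'
from scipy.spatial.transform import Rotation as Ro
A=np.radians(10.0); S0=np.array([.737,.0368]); EX=np.array([np.cos(A),np.sin(A)]); EY=np.array([-EX[1],EX[0]])
def st(p): q=(np.array(p)[:2]-S0)*1000; return np.round([q@EX,q@EY],1)
def tool():
    s=arm.read_state(); R=Ro.from_rotvec(s['tool_rot']).as_matrix()
    print('t',s['time_s'],'tool stop-frame',st(s['tool_pos']),'z',s['tool_pos'][2],'toolx rel',np.degrees(np.arctan2(-R[1,0],-R[0,0])-A),'F',np.round(s['ft_force'],1))
E
python3 -c "
from h import *; tool()"
```

```text
time_s: 0.6
tool_pos: [0.2277, 0.4729, 0.2418]
tool_rot: [0.281, -3.128, 0.001]
ft_force: [0.4, 0.0, 1.0]
gripper_width: 0.0125
t 0.6 tool stop-frame [-425.9  517.9] z 0.24181380242812137 toolx rel 0.2752399314933568 F [0.4 0.  1. ]
```

```bash
python3 -m inch '[[[-12,-55,0],0,0],[[-12,-55,0],0,0],[[-12,-55,0],0,0],[[-12,-55,0],0,0],[[-12,-55,0],0,0],[[-12,-55,0],0,0],[[-12,-55,0],0,0],[[-12,-55,0],0,0]]'
python3 -c "
from h import *; tool()"
```

```text
time_s: 1.6
tool_pos: [0.3988, 0.0545, 0.2421]
tool_rot: [-0.273, 3.13, 0.0]
ft_force: [1.3, 0.1, 0.0]
gripper_width: 0.0004
t 1.6 tool stop-frame [-330.    76.2] z 0.24214284136168757 toolx rel -0.018496588637502788 F [1.3 0.1 0. ]
```

```bash
python3 -m inch '[[[0,4,62],0,0],[[0,4,62],0,0],[[0,4,50],0,0],[[0,0,24],0,0],[[0,0,0],0,0]]'
cat >> h.py <<'E'
def box(tag=None):
    """box pose in the stop frame (mm, deg) from lid and bar edge, per camera"""
    for n in('top','scene'):
        im,d,c=grab(n,None if tag is None else f'{n}_{tag}.png'); P=world(d,c)
        r=lid(P)
        (cx,cy),(w,h),a=r[0]
        if w>h: a-=90
        y=a-10.0; y=(y+45)%90-45
        print(n,'lid c',st([cx/1000,cy/1000]),'size',np.round([w,h],1),'yaw rel %.2f'%y,'corners',[st(q/1000).tolist() for q in r[1]])
E
python3 -c "
from h import *; tool(); box('1')"
```

```text
time_s: 2.22
tool_pos: [0.3949, 0.068, 0.0425]
tool_rot: [0.273, -3.125, -0.0]
ft_force: [-0.0, -0.1, 1.1]
gripper_width: -0.0002
t 2.225 tool stop-frame [-331.5   90.2] z 0.042461936440464275 toolx rel -0.015308668501023278 F [-0.  -0.1  1.1]
top lid c [-207.6  -11.9] size [142.  197.9] yaw rel 0.30 corners [[-279.0, 86.7], [-278.0, -111.2], [-136.1, -110.5], [-137.1, 87.4]]
scene lid c [-204.4  -11.6] size [141.6 200.9] yaw rel 0.38 corners [[-275.9, 88.3], [-274.6, -112.5], [-133.0, -111.6], [-134.3, 89.3]]
```

View pics/scene_1.png

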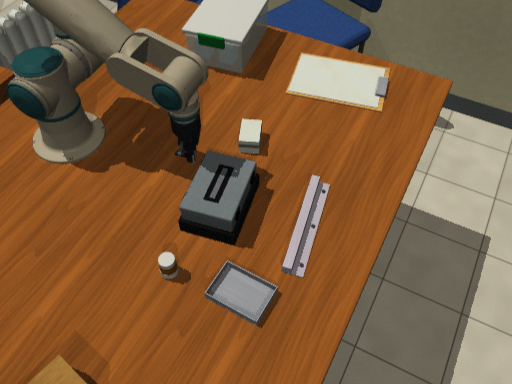

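View pics/top_1.png

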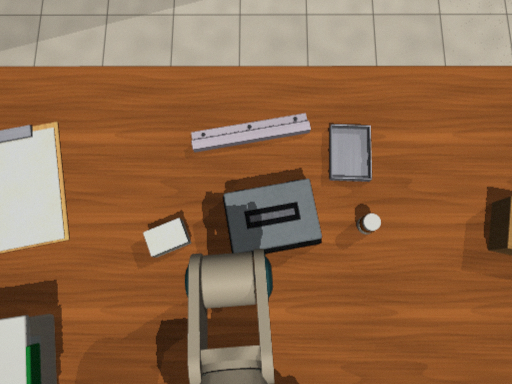

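```bash
python3 -m inch '[[[-8,-10,0],0,0],[[-10,0,0],0,0],[[-10,0,0],0,0],[[-10,0,0],0,0],[[-5,0,0],0,0],[[-5,0,0],0,0],[[0,0,0],0,0]]'
python3 -c "
from h import *; tool(); box('2')"
```

```text
time_s: 3.2
tool_pos: [0.4452, 0.0669, 0.0436]
tool_rot: [0.274, -3.128, -0.001]
ft_force: [-2.5, -0.2, -1.0]
gripper_width: 0.0001
t 3.2 tool stop-frame [-282.2   80.4] z 0.043635071835960534 toolx rel 0.006085509377203524 F [-2.5 -0.2 -1. ]
top lid c [-200.6  -13.1] size [142.2 198. ] yaw rel -3.16 corners [[-266.1, 89.6], [-277.1, -108.0], [-135.0, -115.9], [-124.1, 81.8]]
scene lid c [-200.4  -12.4] size [148.9 200.9] yaw rel -2.57 corners [[-270.2, 91.3], [-279.2, -109.4], [-130.5, -116.1], [-121.5, 84.6]]
```

```bash
python3 -m inch '[[[-5,0,0],0,0],[[-4,0,0],0,0],[[-2,0,0],0,0],[[0,0,0],0,0]]'
python3 -c "
from h import *; tool(); box('3')"
```

```text
time_s: 3.8
tool_pos: [0.4558, 0.0687, 0.0439]
tool_rot: [0.273, -3.128, -0.001]
ft_force: [-4.3, 1.2, -1.1]
gripper_width: 0.0003
t 3.8 tool stop-frame [-271.3   80.3] z 0.043902370574801085 toolx rel -0.01120433493508402 F [-4.3  1.2 -1.1]
top lid c [-193.1  -14.7] size [141.8 198.2] yaw rel -6.32 corners [[-252.7, 91.6], [-274.5, -105.3], [-133.5, -120.9], [-111.7, 76.0]]
scene lid c [-190.3  -14.8] size [143.8 201.3] yaw rel -4.37 corners [[-254.3, 91.0], [-269.6, -109.7], [-126.3, -120.7], [-110.9, 80.1]]
```

```bash
python3 -m inch '[[[22,0,0],0,0],[[26,0,0],0,0],[[0,-60,0],0,0],[[0,-61,0],0,0],[[0,-61,0],0,0],[[-10,0,0],0,0],[[0,0,0],0,0]]'
python3 -c "
from h import *; tool(); box('4')"
```

```text
time_s: 4.78
tool_pos: [0.4512, -0.1173, 0.0446]
tool_rot: [-0.273, 3.129, -0.0]
ft_force: [-0.2, 0.4, 0.4]
gripper_width: 0.0001
t 4.775 tool stop-frame [-308.2 -102.1] z 0.04456816196812219 toolx rel -0.03848408246722693 F [-0.2  0.4  0.4]
top lid c [-193.7  -14.8] size [142.3 198.2] yaw rel -6.17 corners [[-253.8, 91.4], [-275.1, -105.7], [-133.6, -121.0], [-112.3, 76.1]]
scene lid c [-190.3  -14. ] size [140.9 199.1] yaw rel -5.72 corners [[-250.4, 92.0], [-270.3, -106.1], [-130.1, -120.1], [-110.3, 78.0]]
```

View pics/top_4.png

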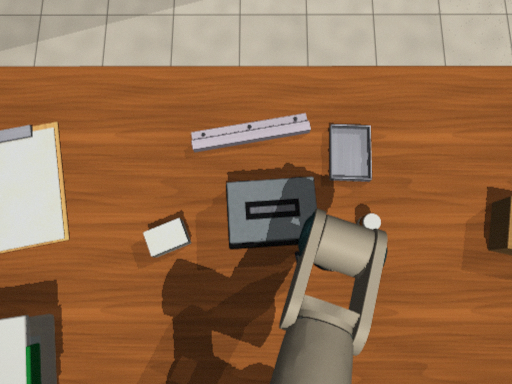

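View pics/scene_4.png

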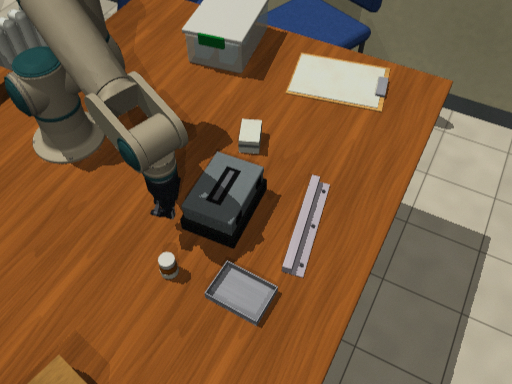

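```bash
python3 -m inch '[[[-10,0,0],0,0],[[-8,0,0],0,0],[[-7,0,0],0,0],[[-7,0,0],0,0],[[-7,0,0],0,0],[[-6,0,0],0,0],[[-4,0,0],0,0],[[0,0,0],0,0]]'
python3 -c "
from h import *; tool(); box('5')"
```

```text
time_s: 5.88
tool_pos: [0.4987, -0.1087, 0.0439]
tool_rot: [0.274, -3.128, -0.0]
ft_force: [-2.6, -1.0, -0.1]
gripper_width: 0.0
t 5.875 tool stop-frame [-260.  -101.9] z 0.043870727424117 toolx rel 0.004030941360120527 F [-2.6 -1.  -0.1]
top lid c [-177.8   -8.6] size [141.5 197.7] yaw rel 2.31 corners [[-252.5, 87.3], [-244.5, -110.3], [-103.1, -104.6], [-111.0, 93.0]]
scene lid c [-175.8   -7.8] size [146.2 200.4] yaw rel 1.30 corners [[-251.1, 90.7], [-246.6, -109.6], [-100.4, -106.3], [-105.0, 94.0]]
```

Need about 3.7° more: ~13 mm.

```bash
python3 -m inch '[[[-6,0,0],0,0],[[-5,0,0],0,0],[[-2,0,0],0,0],[[0,0,0],0,0]]'
python3 -c "
from h import *; tool(); box('6')"
```

```text
time_s: 6.48
tool_pos: [0.5113, -0.1066, 0.0441]
tool_rot: [0.273, -3.129, 0.0]
ft_force: [-3.5, -2.8, 0.5]
gripper_width: 0.0005
t 6.475 tool stop-frame [-247.2 -102.1] z 0.044113965112335785 toolx rel -0.01673238613553179 F [-3.5 -2.8  0.5]
top lid c [-169.9   -6.9] size [142.4 198. ] yaw rel 6.03 corners [[-251.1, 84.0], [-230.3, -112.8], [-88.7, -97.9], [-109.5, 99.0]]
scene lid c [-167.    -6.5] size [143.8 202.1] yaw rel 4.70 corners [[-246.9, 88.3], [-230.4, -113.1], [-87.1, -101.4], [-103.6, 100.1]]
```

```bash
python3 -m inch '[[[24,0,0],0,0],[[26,0,0],0,0],[[0,61,0],0,0],[[0,61,0],0,0],[[0,62,0],0,0],[[-12,0,0],0,0],[[0,0,0],0,0]]'
python3 -c "
from h import *; tool(); box('7')"
```

```text
time_s: 7.45
tool_pos: [0.4433, 0.0683, 0.0448]
tool_rot: [-0.275, 3.128, 0.0]
ft_force: [0.3, -0.6, -0.4]
gripper_width: 0.0002
t 7.45 tool stop-frame [-283.8   82. ] z 0.04480784819857886 toolx rel 0.03856157184069745 F [ 0.3 -0.6 -0.4]
top lid c [-169.7   -7. ] size [142.7 198.1] yaw rel 5.84 corners [[-250.8, 84.3], [-230.6, -112.8], [-88.7, -98.3], [-108.9, 98.8]]
scene lid c [-167.6   -6.7] size [142.8 200.3] yaw rel 6.00 corners [[-249.1, 85.4], [-228.1, -113.8], [-86.1, -98.9], [-107.1, 100.3]]
```

Right side leads by about 6° (both views). Third push, left.

```bash
python3 -m inch '[[[-10,0,0],0,0],[[-8,0,0],0,0],[[-8,0,0],0,0],[[-8,0,0],0,0],[[-8,0,0],0,0],[[-6,0,0],0,0],[[-4,0,0],0,0],[[0,0,0],0,0]]'
python3 -c "
from h import *; tool(); box('8')"
```

```text
time_s: 8.55
tool_pos: [0.493, 0.0771, 0.0435]
tool_rot: [0.273, -3.127, -0.001]
ft_force: [-3.6, 0.5, -1.6]
gripper_width: -0.0003
t 8.55 tool stop-frame [-233.3   82. ] z 0.043496890267506534 toolx rel -0.0339760651713618 F [-3.6  0.5 -1.6]
top lid c [-152.3  -12.3] size [142.5 198. ] yaw rel -3.20 corners [[-217.9, 90.5], [-228.9, -107.2], [-86.7, -115.1], [-75.6, 82.6]]
scene lid c [-150.4  -11.6] size [145.3 201.3] yaw rel -3.12 corners [[-217.4, 92.8], [-228.4, -108.2], [-83.3, -116.1], [-72.3, 84.9]]
```

```bash
python3 -m inch '[[[-5,0,0],0,0],[[-3,0,0],0,0],[[-1,0,0],0,0],[[0,0,0],0,0]]'
python3 -c "
from h import *; tool(); box('9')"
```

```text
time_s: 9.15
tool_pos: [0.5018, 0.0788, 0.0439]
tool_rot: [0.273, -3.128, -0.001]
ft_force: [-4.8, 1.6, -0.6]
gripper_width: 0.0002
t 9.15 tool stop-frame [-224.4   82.2] z 0.0439393940443341 toolx rel -0.022323237176453025 F [-4.8  1.6 -0.6]
top lid c [-146.8  -13.1] size [142.  198.6] yaw rel -5.98 corners [[-207.1, 93.0], [-227.8, -104.5], [-86.5, -119.3], [-65.8, 78.2]]
scene lid c [-147.   -11.9] size [149.4 201.2] yaw rel -5.73 corners [[-211.3, 95.6], [-231.4, -104.6], [-82.7, -119.5], [-62.6, 80.7]]
```

```bash
python3 -m inch '[[[24,0,0],0,0],[[26,0,0],0,0],[[0,-61,0],0,0],[[0,-61,0],0,0],[[0,-61,0],0,0],[[-12,0,0],0,0],[[-10,0,0],0,0],[[-8,0,0],0,0],[[-8,0,0],0,0],[[-8,0,0],0,0]]'
python3 -c "
from h import *; tool()"
```

```text
time_s: 10.5
tool_pos: [0.5294, -0.1024, 0.0443]
tool_rot: [0.275, -3.126, 0.004]
ft_force: [-7.1, -6.7, 3.6]
gripper_width: -0.0002
t 10.5 tool stop-frame [-228.6 -101.1] z 0.044278494319421324 toolx rel 0.05497912937393052 F [-7.1 -6.7  3.6]
```

```bash
python3 -m inch '[[[-8,0,0],0,0],[[-8,0,0],0,0],[[-4,0,0],0,0],[[0,0,0],0,0]]'
python3 -c "
from h import *; tool(); box('10')"
```

```text
time_s: 11.0
tool_pos: [0.5496, -0.098, 0.0439]
tool_rot: [0.276, -3.128, 0.0]
ft_force: [-2.2, -1.5, -0.4]
gripper_width: -0.0003
t 11.0 tool stop-frame [-208.  -100.2] z 0.04385749061099241 toolx rel 0.07224520959179824 F [-2.2 -1.5 -0.4]
top lid c [-127.6   -5.8] size [142.3 197.9] yaw rel 3.76 corners [[-205.0, 88.3], [-192.1, -109.2], [-50.1, -99.9], [-63.1, 97.6]]
scene lid c [-125.8   -5.4] size [144.2 201.5] yaw rel 3.48 corners [[-203.9, 90.8], [-191.7, -110.3], [-47.7, -101.6], [-60.0, 99.6]]
```

```bash
python3 -m inch '[[[-6,0,0],0,0],[[0,0,0],0,0],[[24,0,0],0,0],[[26,0,0],0,0],[[0,61,0],0,0],[[0,61,0],0,0],[[0,61,0],0,0],[[-12,0,0],0,0],[[0,0,0],0,0]]'
python3 -c "
from h import *; tool(); box('11')"
```

```text
time_s: 12.22
tool_pos: [0.4875, 0.0761, 0.0448]
tool_rot: [-0.275, 3.128, 0.0]
ft_force: [0.2, -0.5, 0.5]
gripper_width: -0.0001
t 12.225 tool stop-frame [-238.9   82. ] z 0.04480948047597811 toolx rel 0.03827609801804943 F [ 0.2 -0.5  0.5]
top lid c [-124.1   -5.3] size [141.8 198.1] yaw rel 5.33 corners [[-203.9, 86.7], [-185.5, -110.5], [-44.4, -97.4], [-62.8, 99.9]]
scene lid c [-121.2   -5.4] size [142.2 200.6] yaw rel 5.10 corners [[-200.9, 88.2], [-183.1, -111.7], [-41.4, -99.0], [-59.3, 100.8]]
```

```bash
python3 -m inch '[[[-10,0,0],0,0],[[-8,0,0],0,0],[[-8,0,0],0,0],[[-8,0,0],0,0],[[-8,0,0],0,0],[[-7,0,0],0,0],[[-5,0,0],0,0],[[-2,0,0],0,0],[[0,0,0],0,0]]'
python3 -c "
from h import *; tool(); box('12')"
```

```text
time_s: 13.45
tool_pos: [0.5409, 0.0858, 0.0434]
tool_rot: [0.273, -3.126, -0.001]
ft_force: [-4.0, 1.7, -0.0]
gripper_width: -0.0003
t 13.45 tool stop-frame [-184.6   82.3] z 0.04335500697084973 toolx rel -0.019417651562568167 F [-4.   1.7 -0. ]
top lid c [-104.4  -10. ] size [139.8 199.9] yaw rel -5.43 corners [[-164.5, 96.2], [-183.5, -102.9], [-44.3, -116.1], [-25.3, 82.9]]
scene lid c [-105.4   -9.6] size [150.1 201.6] yaw rel -4.37 corners [[-172.5, 96.7], [-187.9, -104.3], [-38.2, -115.8], [-22.8, 85.2]]
```

```bash
python3 -m inch '[[[24,0,0],0,0],[[26,0,0],0,0],[[0,-61,0],0,0],[[0,-61,0],0,0],[[0,-61,0],0,0],[[-12,0,0],0,0],[[-10,0,0],0,0],[[-8,0,0],0,0],[[-7,0,0],0,0],[[0,0,0],0,0]]'
python3 -c "
from h import *; tool(); box('13')"
```

```text
time_s: 14.8
tool_pos: [0.5609, -0.0961, 0.0442]
tool_rot: [0.275, -3.129, -0.0]
ft_force: [0.3, -0.0, 0.2]
gripper_width: -0.0002
t 14.8 tool stop-frame [-196.5 -100.3] z 0.04417902434633236 toolx rel 0.05704302573447141 F [ 0.3 -0.   0.2]
top lid c [-104.1   -9.8] size [141.8 197.8] yaw rel -4.10 corners [[-167.8, 93.9], [-181.9, -103.3], [-40.5, -113.5], [-26.3, 83.8]]
scene lid c [-101.8   -8.7] size [143.  201.8] yaw rel -4.03 corners [[-166.1, 96.9], [-180.2, -104.3], [-37.6, -114.4], [-23.4, 86.9]]
```

```bash
python3 -m inch '[[[-8,0,0],0,0],[[-8,0,0],0,0],[[-6,0,0],0,0],[[-4,0,0],0,0],[[0,0,0],0,0],[[24,0,0],0,0],[[26,0,0],0,0],[[0,61,0],0,0],[[0,61,0],0,0],[[0,61,0],0,0]]'
python3 -c "
from h import *; tool(); box('14')"
```

```text
time_s: 16.15
tool_pos: [0.505, 0.081, 0.0448]
tool_rot: [-0.272, 3.128, 0.001]
ft_force: [0.7, 0.4, 0.1]
gripper_width: -0.0001
t 16.15 tool stop-frame [-220.8   83.8] z 0.04483533325232489 toolx rel -0.06000025867495856 F [0.7 0.4 0.1]
top lid c [-90.4  -5.7] size [142.8 197.9] yaw rel 3.22 corners [[-167.2, 89.1], [-156.1, -108.5], [-13.6, -100.5], [-24.7, 97.1]]
scene lid c [-88.   -5.3] size [142.3 201.8] yaw rel 2.82 corners [[-164.0, 92.0], [-154.1, -109.5], [-12.0, -102.5], [-21.9, 99.0]]
```

```bash
python3 -m inch '[[[-20,0,0],0,0],[[-12,0,0],0,0],[[-8,0,0],0,0],[[-8,0,0],0,0],[[-6,0,0],0,0],[[-4,0,0],0,0],[[0,0,0],0,0]]'
python3 -c "
from h import *; tool(); box('15')"
```

```text
time_s: 17.12
tool_pos: [0.5616, 0.089, 0.0435]
tool_rot: [0.272, -3.127, -0.001]
ft_force: [-3.6, 0.9, -1.3]
gripper_width: -0.0001
t 17.125 tool stop-frame [-163.7   81.9] z 0.0434619369116325 toolx rel -0.04492042821193974 F [-3.6  0.9 -1.3]
top lid c [-81.3  -8.1] size [143.2 197.7] yaw rel -1.62 corners [[-150.1, 92.8], [-155.7, -104.9], [-12.5, -108.9], [-6.9, 88.7]]
scene lid c [-80.2  -6.3] size [147.8 202.7] yaw rel -1.16 corners [[-152.0, 96.5], [-156.1, -106.1], [-8.3, -109.1], [-4.2, 93.6]]
```

```bash
python3 -m inch '[[[24,0,0],0,0],[[0,-61,0],0,0],[[0,-61,0],0,0],[[0,-61,0],0,0],[[-10,0,0],0,0],[[-8,0,0],0,0],[[-5,0,0],0,0],[[-3,0,0],0,0],[[0,0,0],0,0]]'
python3 -c "
from h import *; tool(); box('16')"
```

```text
time_s: 18.35
tool_pos: [0.5958, -0.0893, 0.0439]
tool_rot: [0.276, -3.128, -0.0]
ft_force: [-3.1, -0.8, -1.5]
gripper_width: -0.0004
t 18.35 tool stop-frame [-160.9  -99.6] z 0.04388573771517983 toolx rel 0.09771993612053305 F [-3.1 -0.8 -1.5]
top lid c [-76.2  -4.5] size [142.4 195.3] yaw rel 0.23 corners [[-147.8, 92.9], [-147.0, -102.4], [-4.6, -101.8], [-5.4, 93.5]]
scene lid c [-73.8  -6. ] size [142.4 200.9] yaw rel 0.37 corners [[-145.6, 94.0], [-144.3, -106.9], [-1.9, -106.0], [-3.2, 94.9]]
```

```bash
python3 -m inch '[[[-1,0,0],0,0],[[-1,0,0],0,0],[[0,0,0],0,0]]'; python3 -c "
from h import *; tool()"
python3 -m inch '[[[20,0,0],0,0],[[0,61,0],0,0],[[0,61,0],0,0],[[0,61,0],0,0],[[-12,0,0],0,0],[[-5,0,0],0,0],[[-3,0,0],0,0],[[0,0,0],0,0]]'
python3 -c "
from h import *; tool(); box('17')"
```

```text
time_s: 18.82
tool_pos: [0.5965, -0.0896, 0.0439]
tool_rot: [0.274, -3.125, -0.002]
ft_force: [-13.6, 1.0, 3.9]
gripper_width: 0.0001
t 18.825 tool stop-frame [-160.3 -100.1] z 0.04390675341066633 toolx rel 0.026010072943479158 F [-13.6   1.    3.9]
time_s: 19.82
tool_pos: [0.5645, 0.0895, 0.0435]
tool_rot: [0.272, -3.124, -0.001]
ft_force: [-11.2, 0.7, 2.4]
gripper_width: -0.0001
t 19.825 tool stop-frame [-160.7   81.9] z 0.04346667536260213 toolx rel -0.05709297634226427 F [-11.2   0.7   2.4]
top lid c [-74.8  -6.3] size [141.4 199.3] yaw rel -0.78 corners [[-144.1, 94.3], [-146.9, -105.0], [-5.5, -106.9], [-2.7, 92.4]]
scene lid c [-72.5  -5.7] size [142.5 200.3] yaw rel 0.07 corners [[-143.8, 94.4], [-143.6, -105.9], [-1.1, -105.7], [-1.4, 94.6]]
```

Commanded motion stops short with rising force at both corners, so the box is on the bar. I'll back away, lift and check.

```bash
python3 -m inch '[[[20,0,0],0,0],[[40,0,0],0,0],[[30,0,-30],0,0],[[10,0,-60],0,0],[[0,0,-60],0,0],[[0,0,0],0,0]]'
python3 -c "
from h import *; tool(); box('18')"
```

```text
time_s: 20.68
tool_pos: [0.4704, 0.0722, 0.2005]
tool_rot: [-0.27, 3.118, 0.0]
ft_force: [-0.0, 0.3, -1.1]
gripper_width: 0.0001
t 20.675 tool stop-frame [-256.4   81.2] z 0.20046460033217364 toolx rel -0.08601017961472171 F [-0.   0.3 -1.1]
top lid c [-74.8  -6.5] size [141.5 198.9] yaw rel -0.36 corners [[-144.9, 93.4], [-146.2, -105.5], [-4.6, -106.4], [-3.4, 92.5]]
scene lid c [-72.6  -5.2] size [142.7 201.5] yaw rel 0.07 corners [[-144.1, 95.4], [-143.8, -106.1], [-1.1, -105.9], [-1.3, 95.6]]
```

View pics/scene_18.png

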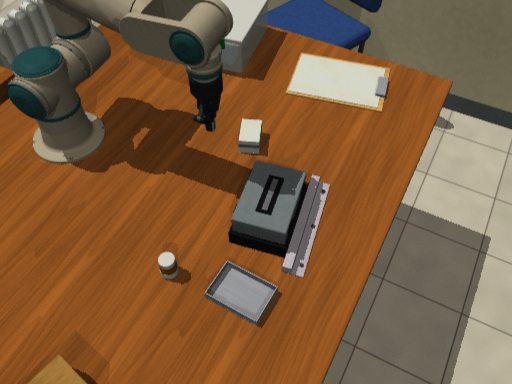

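View pics/top_18.png

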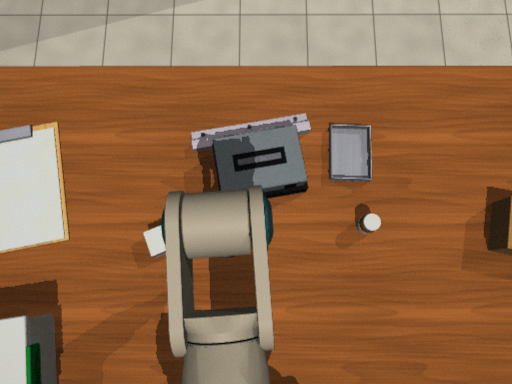

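The pictures show the box flush along the bar: in the scene view its far edge meets the bar from (303,178) to (290,250). The jar (168,265), carton (250,135) and tray (242,292) are where they were, and the tool is clear.

```bash
python3 -c "
from cell import arm; print(arm.sign_off())"
```

```text
the job is handed in; nothing more can be done
None
```

The cool box is resting against the stop bar, and I handed the job in at about 21 s of the 64 s allowed. I walked it there with the closed fingers on the bumper, pushing the near corners left, right, left and so on.

**First three swings:**

| Push | Angle to the bar | Lead of the pushed side |
|---|---|---|
| 1, left | about 6° | about 22 mm |
| 2, right | about 6° | about 22 mm |
| 3, left | about 6° | about 21 mm |

Each push was stopped once partway for a camera check. The later swings got smaller, ending with a light press on each corner. Each press stopped against the bar at 11 to 14 N.

**Last checks:**
- **Position:** the box's centre is 73 to 75 mm short of the bar's face, where exact contact would be 75 mm. It is square to the bar within 0.4°. The far corners are at about +100 and −111 mm along the bar, inside its ±150 mm.
- **Other objects:** the jar, carton and tray look unmoved in the scene view. The arm hid part of the carton in the top view, and I did not measure their positions again.
- **Robot:** the tool was lifted clear, and the wrist reading was about 1 N.

**Disagreements:** the two cameras differed by 2 to 3 mm in the box's distance to the bar, about the calibration error. They also differed by up to 2° in angle when the arm hid part of the lid; where I looked again with the tool backed off, they agreed to within about 0.5°. I had only one angle reading after push 3, taken with the tool still touching (6.0° and 5.7°).

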